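# Load the resin mounts into the drying box and set its vent gate

## Task

Lift the blue hatch of the drying box off its seat and slide it back in its channels to lie flat on the deck, take the used orange desiccant cartridge out and stand it in the green tray, and stand every amber resin mount upright on the chamber floor, with the stem section on top. Then lower the hatch back flush into its seat, and only after that pull the stiff vent gate open until the black centre line of its yellow tab is level with the red pointer. Leave the other things on the bench alone.

Things in the scene. Friction and masses are not known exactly. Their poses are not given: they have to be found in the camera images.
- dryer: white drying box fixed to the bench, 326 (x) x 236 (y) plus a vent duct (own y 118 to 188, top at height 50) on its +y side. Origin on the bench; own x points from the chamber (robot side) to the deck. Side rails along x, inner faces at y -106 and 106, top at height 80, form the channels that guide the hatch. Own frame, mm, is used in the entries below.
- chamber (a point): middle of the chamber's flat floor: x -73, y 0, height 8 in the box's frame. The chamber opening is 130 (x) x 196 (y). An 8 wide seat at height 56 runs round it; the recess above the seat, where the hatch lies, is 146 (x) x 212 (y) and 10 deep: front lip and deck are at height 66.
- deck (a point): middle of the flat aluminium deck behind the recess: x 82, y 0, height 66 in the box's frame. The deck runs from x 0 to an end stop (80 high) at x 164, between the side rails.
- hatch_handle (a point): centre of the black upright fin (12 in x, 70 in y, 40 tall) on the loose blue hatch plate, 138 (x) x 204 (y) x 10; 0.3 kg in all. The plate's top is 20 below this point, its underside 30. In its seat the point is straight over the chamber middle at height 86 (4 mm play); on the deck at height 96, x 69 to 95. Axes as the box's.
- cartridge_mid (a point): centre of the used desiccant cartridge, orange block 26 (x) x 48 (y) x 40 tall, slots in its top, 80 g, z up; it starts standing inside the closed chamber
- tray: green open tray fixed to the bench, 110 x 110 outside, walls 4 thick and 22 high, floor about 4 thick; origin at its underside's centre
- gate (a joint): opening of the steel vent gate in m: 0 shut, 0.070 the end of its travel. It slides on the duct top towards the box's -x, stiff: about 9 N of sliding friction, and it stays where it is left.
- gate_tab (a point): point on the gate's yellow upright tab with a black centre line; the tab is 10 (x, the sliding direction) x 34 (y) and rises 44 from the duct top (height 50 to 94 in the box's frame); this point is on its centre line, 26 over the duct top. It moves with the gate; axes as the drying box's.
- pointer: small red pointer fixed on the duct's outer edge beside the gate, 9 x 12 x 8; origin on its centre line, at its foot on the duct top. Axes as the box's. It shows where the tab's black centre line must stand, 28 to 55 mm from shut.
- mount0_mid (a point): centre of an amber resin mount, a cylinder 38 across and 34 tall, 50 g, with a dark red stem section in its top face; z up, standing on the bench at the start
- mount1_mid (a point): centre of an amber resin mount, a cylinder 38 across and 34 tall, 50 g, with a dark red stem section in its top face; z up, standing on the bench at the start
- mount2_mid (a point): centre of an amber resin mount, a cylinder 38 across and 34 tall, 50 g, with a dark red stem section in its top face; z up, standing on the bench at the start
- mount3_mid (a point): centre of an amber resin mount, a cylinder 38 across and 34 tall, 50 g, with a dark red stem section in its top face; z up, standing on the bench at the start
- slide_box: bystander, to be left alone: dark blue slide storage box, 100 x 85 x 34; origin at its underside's centre
- dropper: bystander, to be left alone: amber dropper bottle, 36 across, 75 tall; origin at its underside's centre
- dish: bystander, to be left alone: white open dish, 90 across, 16 tall; origin at its underside's centre
- stain_jar: bystander, to be left alone: dark red jar with a white cap, 56 across, 70 tall; origin at its underside's centre
- mouse: bystander, to be left alone: black computer mouse, 62 across, 32 tall; origin at its underside's centre
- tweezers: bystander, to be left alone: steel tweezers lying flat, 120 x 12 x 6; origin at its underside's centre
Mind the look-alikes: they are no part of the job. Leave any white look-alike of the part that bears mount0_mid alone.

How it is judged (in metres and radians):
On the way, in this order (a step that is already met when the one before it is completed fails the run):
1. the hatch lies flat on the deck, behind the recess (x of hatch_handle in the frame of dryer between 0.062 and 0.102 m and y of hatch_handle in the frame of dryer between -0.01 and 0.01 m and z of hatch_handle in the frame of dryer between 0.092 and 0.1 m and angle between hatch_handle's own z axis and vertical below 0.04 rad), for 0.2 s.
2. the cartridge stands in the green tray and every mount stands upright on the chamber floor (x of cartridge_mid in the frame of tray between -0.045 and 0.045 m and y of cartridge_mid in the frame of tray between -0.045 and 0.045 m and z of cartridge_mid in the frame of tray between 0.016 and 0.032 m and angle between each of cartridge_mid, mount0_mid, mount1_mid, mount2_mid, mount3_mid's own z axis and vertical below 0.2 rad and x of mount0_mid in the frame of dryer between -0.133 and -0.013 m and y of mount0_mid in the frame of dryer between -0.093 and 0.093 m and z of mount0_mid in the frame of dryer between 0.018 and 0.032 m and x of mount1_mid in the frame of dryer between -0.133 and -0.013 m and y of mount1_mid in the frame of dryer between -0.093 and 0.093 m and z of mount1_mid in the frame of dryer between 0.018 and 0.032 m and x of mount2_mid in the frame of dryer between -0.133 and -0.013 m and y of mount2_mid in the frame of dryer between -0.093 and 0.093 m and z of mount2_mid in the frame of dryer between 0.018 and 0.032 m and x of mount3_mid in the frame of dryer between -0.133 and -0.013 m and y of mount3_mid in the frame of dryer between -0.093 and 0.093 m and z of mount3_mid in the frame of dryer between 0.018 and 0.032 m), for 0.2 s.
3. the hatch is back flush in its seat over the mounts (x of hatch_handle in the frame of dryer between -0.081 and -0.065 m and y of hatch_handle in the frame of dryer between -0.008 and 0.008 m and z of hatch_handle in the frame of dryer between 0.082 and 0.09 m and angle between hatch_handle's own z axis and vertical below 0.04 rad and x of mount0_mid in the frame of dryer between -0.133 and -0.013 m and y of mount0_mid in the frame of dryer between -0.093 and 0.093 m and z of mount0_mid in the frame of dryer between 0.018 and 0.032 m and angle between each of mount0_mid, mount1_mid, mount2_mid, mount3_mid's own z axis and vertical below 0.2 rad and x of mount1_mid in the frame of dryer between -0.133 and -0.013 m and y of mount1_mid in the frame of dryer between -0.093 and 0.093 m and z of mount1_mid in the frame of dryer between 0.018 and 0.032 m and x of mount2_mid in the frame of dryer between -0.133 and -0.013 m and y of mount2_mid in the frame of dryer between -0.093 and 0.093 m and z of mount2_mid in the frame of dryer between 0.018 and 0.032 m and x of mount3_mid in the frame of dryer between -0.133 and -0.013 m and y of mount3_mid in the frame of dryer between -0.093 and 0.093 m and z of mount3_mid in the frame of dryer between 0.018 and 0.032 m), for 0.2 s.
4. the gate's centre line is level with the pointer (x of gate_tab in the frame of pointer between -0.005 and 0.005 m and x of hatch_handle in the frame of dryer between -0.081 and -0.065 m and y of hatch_handle in the frame of dryer between -0.008 and 0.008 m and z of hatch_handle in the frame of dryer between 0.082 and 0.09 m and angle between hatch_handle's own z axis and vertical below 0.04 rad), for 0.2 s.
At the end, for the whole second after the job is handed in: Hatch flush in its seat (within 4 mm of height, 8 mm sideways); cartridge upright in the green tray; every mount present upright on the chamber floor; the gate tab's centre line within 5 mm of the pointer along the slide, and at rest (all of step 2 and all of step 4 and velocity of joint gate below 0.005 m/s); the robot touches nothing.
It fails at once if the vent gate is opened (over 15 mm) while the hatch is off its seat (value of joint gate above 0.015 m and (x of hatch_handle in the frame of dryer above -0.05 m or z of hatch_handle in the frame of dryer above 0.1 m)).
It fails at once if a bystander is moved more than 30 mm (distance of any of slide_box, dropper, dish, stain_jar, mouse, tweezers from where it was at the start of the episode above 0.03 m).
Of mount0, mount1, mount2, mount3 only 2 to 4 are there at a start; the rules pass over those that are not, and their reading is None.
At some moment in a run one of mount0, mount1, mount2, mount3 may be knocked a few centimetres aside while the robot is not near it.
It also fails if it takes over 210 s, if anything falls off the work surface, if the arm or the gripper's body presses on something with over 40 N, if the wrist force passes 120 N, or if a joint passes its speed limit or range.

## Robot

A 6-joint arm with a two-finger parallel gripper is mounted at the origin on the work surface. World frame = base frame: x ahead of the robot, y to its left, z up, the work surface at z = 0. Lengths are in mm, angles in rad, forces in N, time in s.
With the tool pointing down it reaches from about 325 to 1000 mm from the base axis. Payload 5.1 kg.
Tool frame: the origin (TCP) lies at the very end of the fingers, on their centre line; the grasp point (between the pads) lies arm.grip_depth behind it (arm.grip_depth is the distance from the TCP to the grasp point, in mm); x points along the fingers, y is the direction in which the jaws open and shut, and the axes are right-handed (so a half turn about x gives the same grasp; the last joint's range is limited). The gripper opens to 85 mm and grips with 20 to 120 N. Pads are 22 mm wide; open, the fingers measure 114 mm over their backs; the gripper's body (76 mm by 85 mm) begins 54 mm behind the grasp point. The pads swing forward as they close: fully open they stand 13 mm farther back than shut.
Start: joints at [-1.227, 0.124, 1.65, -0, 1.367, -0.083], TCP at [269.041, -591.694, 231.322] pointing down, gripper open.
Joint ranges: [-2.61, 2.61], [-1.02, 2.33], [0.03, 2.71], [-1.35, 4.49], [0.32, 2.68], [-2.91, 2.91]. Speed limits (rad/s): [2.57, 2.57, 3.14, 3.14, 3.14, 3.14].

## Interface

Orientations are given as [roll, pitch, yaw] about the fixed x, y, z axes, in that order (R = Rz(yaw) Ry(pitch) Rx(roll)).
In Python, from station import arm gives the robot as it stands. Calls block until the motion is done:
- arm.move_pose(position, orientation): joint-space move of the TCP to a pose.
- arm.move_linear(position, orientation=None, feed=150, until_force=None): straight line of the TCP; orientation=None keeps the orientation; feed is the mean speed in mm/s. With until_force (N) it stops when the force on the tool has changed by that much, and returns True; else False.
- arm.goto_joints(angles): joint-space move.
- arm.gripper_to(opening, strength=None): finger opening in mm; strength is the grip in N (None keeps the last); returns when the fingers have stopped.
- arm.wait(seconds).
- arm.inverse_kinematics(position, orientation): joint angles nearest the present ones, or None.
- arm.read_state(): the state.
- arm.camera(name): name is "scene" or "top" or "wrist"; returns the picture (420x560x3 uint8, red, green, blue); there is no depth.
- arm.camera_params(name): a dict with "K" (3x3 intrinsics, pixels), "extrinsics" (4x4, takes a point from camera to world coordinates). Camera axes: x right, y up, looking along -z (the intrinsics and any distortion apply to the point x, -y, -z); pixel columns grow to the right and rows downward; lengths in mm; the calibration is good to about 2 mm. A picture is of the moment at which its call begins: read the wrist's pose just before it. camera_params takes no time and is no camera call; for the wrist camera it gives the pose at the moment of the call.
A pose or a line that the arm cannot do raises arm.MotionError and nothing moves.
- arm.hand_in(): hands the job in, once; it reports no verdict.
The state is a dict: "time_s": time; "joint_pos": joint angles; "dq": joint speeds; "tau": joint torques, N m; "position": TCP position; "tcp_rot": TCP orientation; "contact_force": force on the tool from outside, world axes, zero at the start; "ft_torque": the same for the moment, N m; "width": finger opening in mm.
Only numpy, scipy, OpenCV 4.12 (cv2) and the standard library are available. Lean on these libraries where they do the work, as an engineer would, in place of code of your own. Each camera call takes 0.05 s, during which the arm holds its last target.

## Working session

There is one attempt and no reset: what is moved stays moved. The work goes in short steps, each a Python script; the robot and the scene stay as the last script left them, time stands still between calls to the robot, and variables do not carry over. Pictures are saved under pics/ and viewed, and the job is handed in when it is done.

```bash
ls; mkdir -p pics
python3 - <<'E'
from station import arm
import cv2
for n in ("scene","top","wrist"):
    im=arm.camera(n); cv2.imwrite(f"pics/a_{n}.png",im[:,:,::-1])
    p=arm.camera_params(n); print(n,p)
print(arm.read_state(),arm.grip_depth)
E
```

```text
pics
scene {'K': array([[423.76404866,   0.        , 281.50217357],
       [  0.        , 423.76404866, 209.97314649],
       [  0.        ,   0.        ,   1.        ]]), 'extrinsics': array([[ 7.94883267e-01, -4.41115568e-01,  4.16626508e-01,
         9.90563021e+02],
       [ 6.06468302e-01,  5.98974623e-01, -5.22901138e-01,
        -5.67544814e+02],
       [-1.88888735e-02,  6.68316136e-01,  7.43637514e-01,
         9.09268570e+02],
       [ 0.00000000e+00,  0.00000000e+00,  0.00000000e+00,
         1.00000000e+00]])}
top {'K': array([[396.59160148,   0.        , 287.64543538],
       [  0.        , 396.59160148, 205.21654948],
       [  0.        ,   0.        ,   1.        ]]), 'extrinsics': array([[-9.94766030e-03,  9.89820323e-01, -1.41974550e-01,
         3.77549319e+02],
       [-9.99948952e-01, -9.59535354e-03,  3.16589525e-03,
         1.34486285e+01],
       [ 1.77137146e-03,  1.41998795e-01,  9.89865246e-01,
         1.12516973e+03],
       [ 0.00000000e+00,  0.00000000e+00,  0.00000000e+00,
         1.00000000e+00]])}
wrist {'K': array([[326.41523834,   0.        , 276
[... 442 characters left out ...]
,
         1.00000000e+00]])}
{'time_s': 0.15, 'joint_pos': array([-1.22659608e+00,  1.24404831e-01,  1.65136554e+00, -2.17610809e-05,
        1.36749836e+00, -8.25910034e-02]), 'dq': array([ 0.00123457, -0.00244665, -0.00601562,  0.00082139,  0.00031232,
        0.00018661]), 'tau': array([ 4.69925671e-04, -4.24226296e+01, -3.66014314e+01, -1.64224201e-05,
        4.67071382e-03, -2.25587382e-05]), 'position': array([ 268.88119252, -591.2567516 ,  230.30024509]), 'tcp_rot': array([-1.64067645,  1.56912012,  1.92771186]), 'contact_force': array([-0.10657807,  0.2153398 ,  1.20676512]), 'ft_torque': array([ 0.00284826, -0.01637421,  0.0083723 ]), 'width': 85.36285552992531} 18.700000000000003
```

View pics/a_top.png

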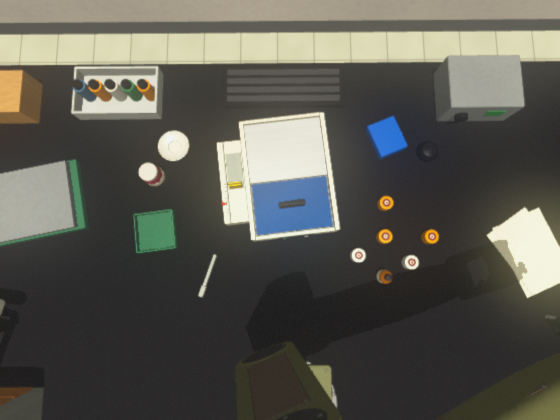

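View pics/a_scene.png

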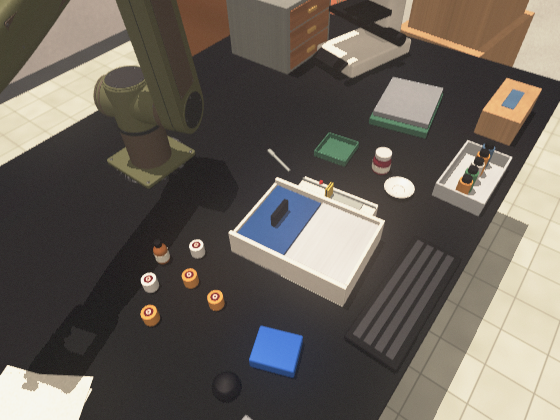

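View pics/a_wrist.png

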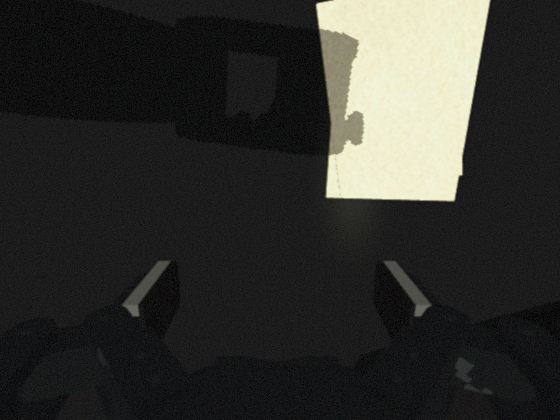

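```bash
cat > h.py <<'E'
from station import arm
import numpy as np, cv2
def ray(p,u,v):
    K=p["K"];E=p["extrinsics"]
    d=np.array([(u-K[0,2])/K[0,0],-(v-K[1,2])/K[1,1],-1.0])
    return E[:3,3],E[:3,:3]@d
def px2w(p,u,v,z):
    o,d=ray(p,u,v); return o+d*(z-o[2])/d[2]
def w2px(p,P):
    E=p["extrinsics"];c=E[:3,:3].T@(np.asarray(P,float)-E[:3,3])
    q=p["K"]@np.array([c[0],-c[1],-c[2]]);return q[:2]/q[2]
def save(n,im): cv2.imwrite(f"pics/{n}.png",im[:,:,::-1])
def crop(n,im,x0,y0,x1,y1,s): save(n,cv2.resize(im[y0:y1,x0:x1],None,fx=s,fy=s,interpolation=cv2.INTER_CUBIC))
def down(yaw): # tool x down; jaw (tool y) direction at angle yaw in world xy
    # cols: x=(0,0,-1), y=(c,s,0), z=x cross y
    c,s=np.cos(yaw),np.sin(yaw)
    X=np.array([0,0,-1.]);Y=np.array([c,s,0]);R=np.stack([X,Y,np.cross(X,Y)],1)
    from scipy.spatial.transform import Rotation as Ro
    import warnings;warnings.simplefilter("ignore")
    return list(Ro.from_matrix(R).as_euler('xyz'))
E
python3 - <<'E'
import cv2
from h import *
im=cv2.imread("pics/a_top.png")[:,:,::-1]
crop("b_box",im,210,105,350,245,4)
crop("b_mnt",im,340,180,450,290,5)
crop("b_tray",im,125,125,235,305,4) if 0 else crop("b_tray",im,125,200,235,300,5)
p=arm.camera_params("top")
for n,u,v in [("m",386,203),("m",385,236),("m",431,236)]: print(n,px2w(p,u,v,34))
for y in (0,1.57,-1.57): print(down(y))
E
```

```text
m [ 537.63194991 -263.81209083   34.        ]
m [ 445.93771151 -256.91553565   34.        ]
m [ 444.69306444 -383.49633199   34.        ]
[np.float64(1.5707963267948966), np.float64(1.5707963267948966), np.float64(0.0)]
[np.float64(0.0007963267948965572), np.float64(1.5707963267948966), np.float64(0.0)]
[np.float64(3.140796326794897), np.float64(1.5707963267948966), np.float64(0.0)]
```

View pics/b_box.png

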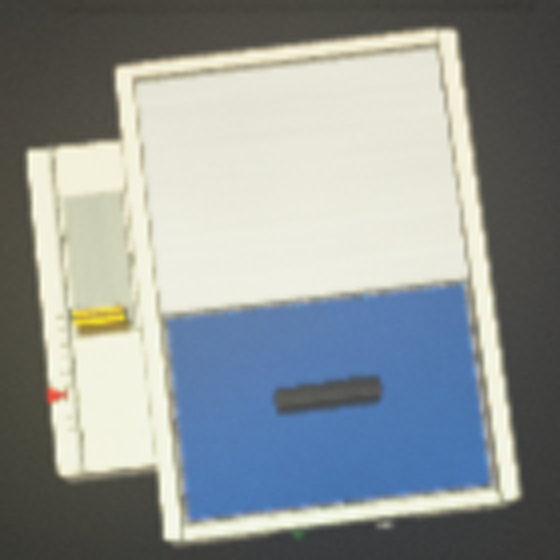

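View pics/b_mnt.png

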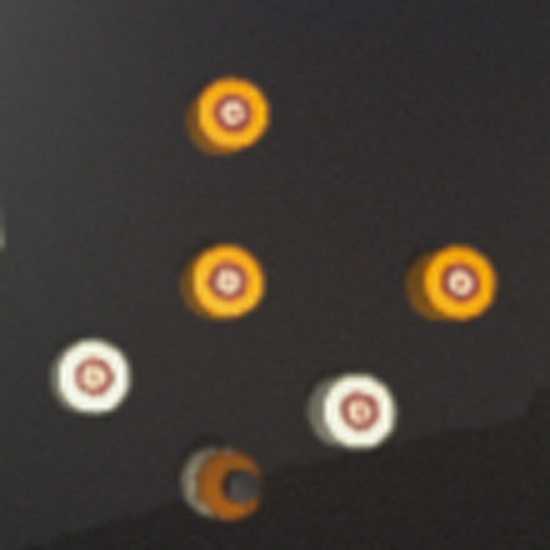

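View pics/b_tray.png

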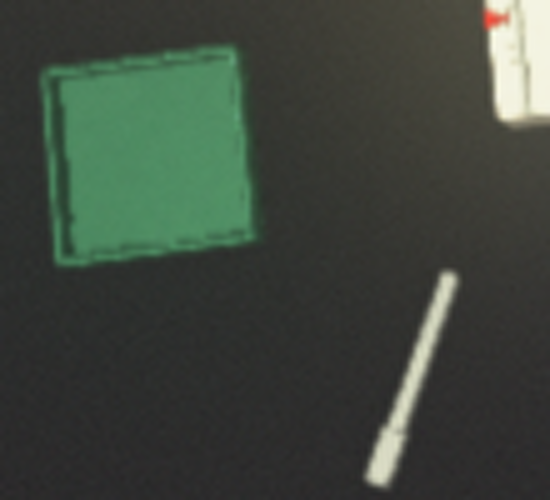

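```bash
cat > fit.py <<'E'
from h import *
from scipy.optimize import least_squares
p=arm.camera_params("top")
f=lambda u,v:(210+u/4-.375,105+v/4-.375)
obs=[((172,118,80),f(117,67)),((172,-118,80),f(457,30)),((-154,118,80),f(165,543)),((-154,-118,80),f(520,497)),
((-4,102,66),f(165,320)),((-4,-102,66),f(467,283)),((-142,-102,66),f(492,488)),((-142,102,66),f(187,522)),((-73,0,106),f(328,388)),((164,-106,66),f(438,45)),]
def T(x,P):
    c,s=np.cos(x[2]),np.sin(x[2]);return np.array([x[0]+c*P[0]-s*P[1],x[1]+s*P[0]+c*P[1],P[2]])
r=least_squares(lambda x:np.concatenate([w2px(p,T(x,P))-o for P,o in obs]),[600,0,0],loss='soft_l1')
print(r.x); print(r.fun.reshape(-1,2).round(2))
def inv(x,w):
    d=np.array(w[:2])-x[:2];c,s=np.cos(x[2]),np.sin(x[2]);return np.array([c*d[0]+s*d[1],-s*d[0]+c*d[1],w[2]]).round(1)
x=r.x
for n,P in dict(handle=(-73,0,86),deck=(82,0,66)).items(): print(n,T(x,P))
print("tab top",inv(x,px2w(p,*f(100,314),94)),"pointer",inv(x,px2w(p,*f(57,396),54)), px2w(p,*f(100,318),94))
g=lambda u,v:(125+u/5-.4,200+v/5-.4)
c=[px2w(p,*g(*q),22) for q in [(42,68),(238,47),(258,240),(60,266)]]; print("tray",np.round(c,1),np.mean(c,0))
print([np.linalg.norm(c[i]-c[(i+1)%4]).round() for i in range(4)])
m=lambda u,v:(340+u/5-.4,180+v/5-.4)
for q in [(232,113),(228,283),(460,283)]: print("m",px2w(p,*m(*q),34))
E
python3 fit.py
```

```text
[6.02723737e+02 7.10257820e+00 1.07673700e-01]
[[-0.45  0.07]
 [-0.21 -0.27]
 [-0.07 -0.72]
 [ 0.11  0.27]
 [ 0.5  -0.3 ]
 [-0.6   0.35]
 [-0.11 -0.79]
 [ 0.4  -0.36]
 [ 0.2   1.11]
 [ 0.18  1.07]]
handle [530.14649564  -0.74242267  86.        ]
deck [684.2488574   15.91477096  66.        ]
tab top [ -1.4 143.8  94. ] pointer [-46.1 182.9  54. ] [583.19037237 149.88900906  94.        ]
tray [[517.4 443.1  22. ]
 [528.2 333.8  22. ]
 [420.3 319.4  22. ]
 [407.1 428.2  22. ]] [468.2556363  381.13702154  22.        ]
[np.float64(110.0), np.float64(109.0), np.float64(110.0), np.float64(111.0)]
m [ 539.88272305 -263.91381472   34.        ]
m [ 445.38301941 -257.44110717   34.        ]
m [ 444.12752092 -385.11391671   34.        ]
```

```bash
cat >> h.py <<'E'
BX=np.array([602.72,7.10,0.1077])
def T(P,x=BX):
    c,s=np.cos(x[2]),np.sin(x[2]);return np.array([x[0]+c*P[0]-s*P[1],x[1]+s*P[0]+c*P[1],P[2]])
def inv(w,x=BX):
    d=np.array(w[:2])-x[:2];c,s=np.cos(x[2]),np.sin(x[2]);return np.array([c*d[0]+s*d[1],-s*d[0]+c*d[1],w[2]]).round(1)
def best(P,yaw):
    q0=np.array(arm.read_state()["joint_pos"]);b=None
    for k in (0,np.pi):
        o=down(yaw+k);q=arm.inverse_kinematics(list(P),o)
        if q is None: continue
        c=np.abs(np.array(q)-q0).max()
        if b is None or c<b[0]: b=(c,o)
    return b[1]
def st(t=""):
    s=arm.read_state();print(t,"t%.1f"%s["time_s"],s["position"].round(1),"F",s["contact_force"].round(1),"w%.1f"%s["width"])
    return s
E
python3 - <<'E'
from h import *
y=BX[2]
P=T((-73,0,160)); o=best(P,y); print(o)
arm.move_linear(list(arm.read_state()["position"][:2])+[260])
arm.move_pose(list(P),o); st()
save("c_w",arm.camera("wrist")); save("c_t",arm.camera("top"));print(w2px(arm.camera_params("wrist"),T((-73,0,106))))
E
```

```text
[np.float64(1.4630963267948969), np.float64(1.5707963267948966), np.float64(0.0)]
 t2.8 [530.4  -1.5 160.3] F [ 0.3  0.4 -0.6] w85.1
[275.65047923 227.85303225]
```

View pics/c_w.png

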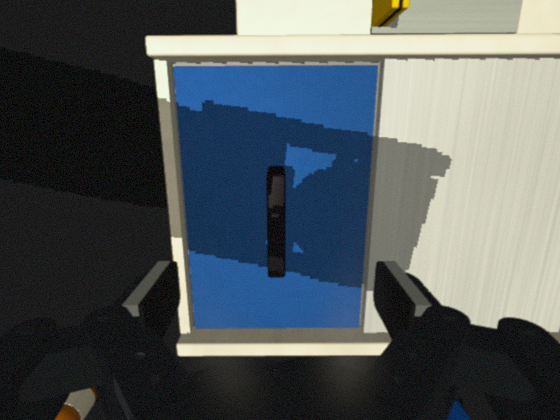

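Run:
```python
from h import *
arm.move_linear(list(T((-73,0,74))),feed=80,until_force=8); st("down")
arm.gripper_to(5,60); s=st("grip")
z=s["position"][2]; p0=s["position"]
arm.move_linear([p0[0],p0[1],z+18],feed=40); st("lift")
d=T((-73+154,0,0))-T((-73,0,0))
arm.move_linear([p0[0]+d[0],p0[1]+d[1],z+18],feed=80); st("slid")
hit=arm.move_linear([p0[0]+d[0],p0[1]+d[1],z+9],feed=25,until_force=6); st(hit)
arm.gripper_to(60); st("rel")
arm.move_linear([p0[0]+d[0],p0[1]+d[1],200],feed=200)
P=T((-73,0,250));arm.move_pose(list(P),best(P,BX[2])); st()
save("d_w",arm.camera("wrist")); save("d_t",arm.camera("top"))
```

```text
down t4.1 [530.8  -0.8  74.8] F [-0.2 -0.5  0.1] w85.2
grip t4.8 [530.2  -0.8  74.2] F [ 0.1 -0.3  2. ] w11.1
lift t5.4 [530.2  -0.7  92.3] F [ 0.1 -0.2 -3. ] w11.2
slid t7.5 [683.1  15.8  92.2] F [ 0.2  0.4 -2.9] w10.9
True t7.8 [683.7  15.7  84.2] F [ 1.  -0.2  3.1] w11.4
rel t8.4 [681.8  15.9  82. ] F [ 0.2 -0.5  0.4] w59.9
 t9.8 [530.1  -0.7 248.7] F [-0.   0.7 -0.4] w60.1
```

View pics/d_w.png

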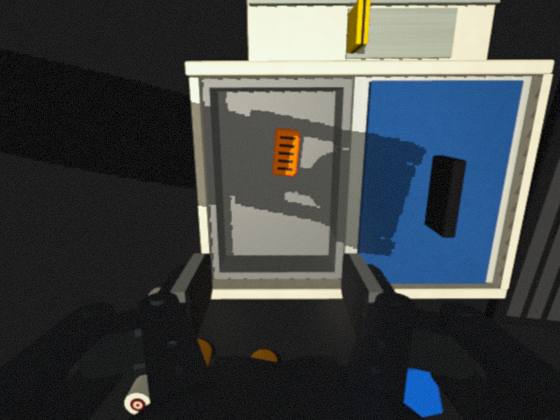

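View pics/d_t.png

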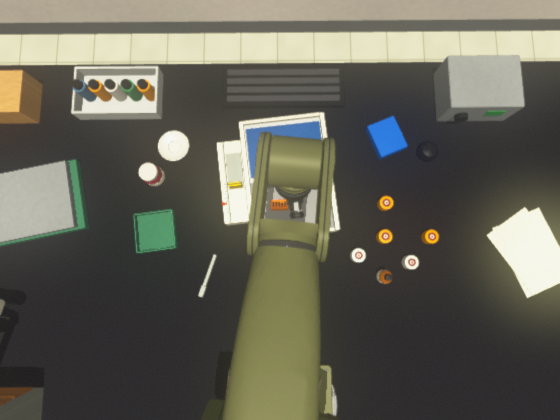

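Run:
```python
from h import *
im=arm.camera("wrist");p=arm.camera_params("wrist");st()
crop("e_c",im,230,90,350,190,6)
crop("e_b",im,180,60,380,290,2.6)
for P in [(-146,106,66),(0,106,66),(-138,98,56),(-8,98,56),(-138,-98,56),(-8,-98,56),(-138,98,8),(-154,118,80)]: print(P,w2px(p,T(P)).round(1))
```

```text
t10.0 [530.8  -0.7 248.8] F [-0.6 -0.2 -0. ] w60.0
(-146, 106, 66) [197.5  76.4]
(0, 106, 66) [354.1  76.4]
(-138, 98, 56) [208.7  86.5]
(-8, 98, 56) [342.9  86.5]
(-138, -98, 56) [218.3 271.2]
(-8, -98, 56) [333.4 271.3]
(-138, 98, 8) [217.4  90.6]
(-154, 118, 80) [183.8  59.8]
```

View pics/e_c.png

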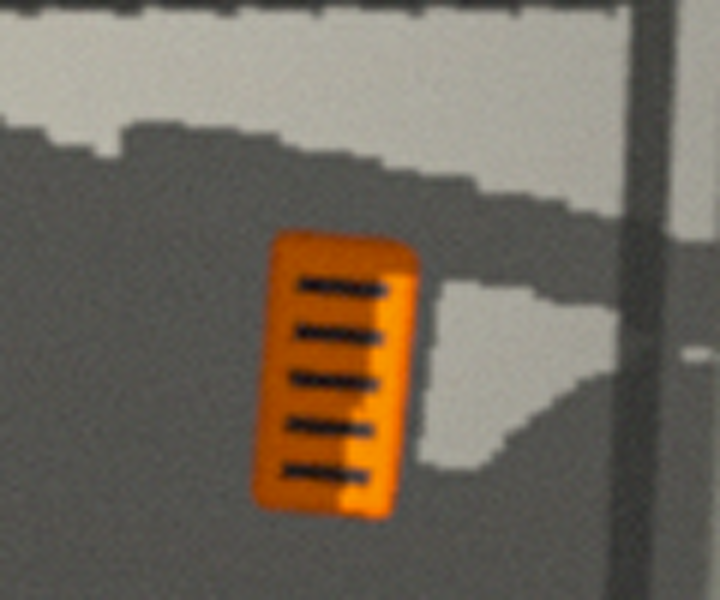

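View pics/e_b.png

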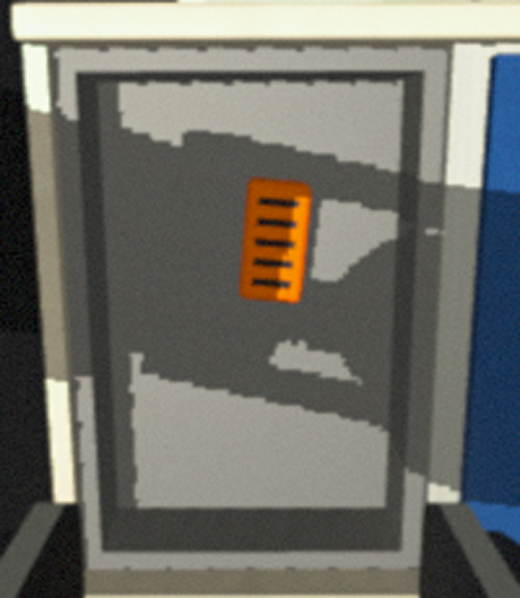

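Run:
```python
from h import *
p=arm.camera_params("wrist")
c=px2w(p,285.5,153.3,48); print(c,inv(c))
y=BX[2]-0.09
P=[c[0],c[1],120]; o=best(P,y)
arm.gripper_to(56); arm.move_pose(P,o)
hit=arm.move_linear([c[0],c[1],18],feed=80,until_force=6); st(hit)
arm.gripper_to(15,40); s=st("grip"); z=s["position"][2]
arm.move_linear([c[0],c[1],180],feed=150); st("up")
tr=[468.3,381.1]
o=best(tr+[180],0.1); arm.move_pose(tr+[180],o)
arm.move_linear(tr+[60],feed=150)
hit=arm.move_linear(tr+[z-6],feed=40,until_force=4); st(hit)
arm.gripper_to(50); 
arm.move_linear(tr+[200],feed=200); st()
save("f_w",arm.camera("wrist")); save("f_t",arm.camera("top"))
```

```text
[536.63682028  33.28682657  48.        ] [-62.9  33.1  48. ]
False t12.2 [537.3  33.3  18.7] F [-0.3  0.2  0.1] w55.9
grip t12.6 [537.2  33.3  18.6] F [-0.4  0.5  2.5] w25.6
up t13.8 [535.8  33.3 178.5] F [-0.9 -0.1 -1.4] w25.3
True t17.1 [468.1 381.   14.6] F [0.4 1.2 3.9] w25.5
 t18.6 [467.5 380.5 198.1] F [ 0.2 -0.6 -0.3] w50.1
```

View pics/f_w.png

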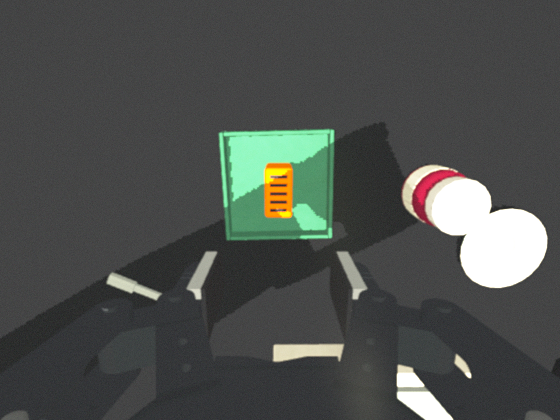

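View pics/f_t.png

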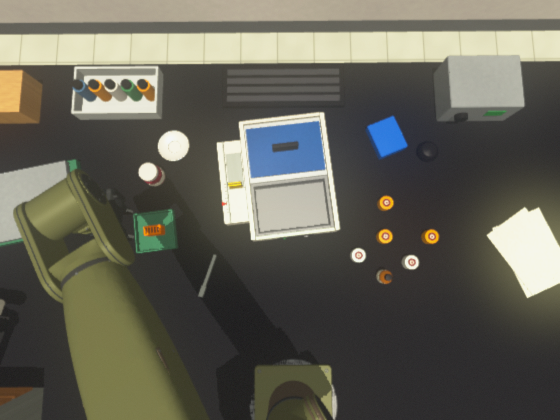

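```bash
cat >> h.py <<'E'
def pickplace(c,oy,name):
    c=list(c); y=BX[2]
    arm.gripper_to(60)
    P=c+[150]; arm.move_pose(P,best(P,y))
    hit=arm.move_linear(c+[7],feed=110,until_force=6); st(hit)
    arm.gripper_to(25,30); s=st("grip"); z=s["position"][2]
    if s["width"]<33: print("MISSED")
    arm.move_linear(c+[150],feed=200)
    D=T((-73,oy,150)); arm.move_pose(list(D),best(D,y))
    D[2]=40; arm.move_linear(list(D),feed=150)
    D[2]=z+5.5; hit=arm.move_linear(list(D),feed=40,until_force=4); st(hit)
    arm.gripper_to(60)
    D[2]=200; arm.move_linear(list(D),feed=200); st()
    save(name+"_w",arm.camera("wrist")); im=arm.camera("top"); save(name+"_t",im)
    crop(name+"_m",im,340,180,450,290,5)
E
python3 - <<'E'
from h import *
P=[468,381,250]; 
arm.move_pose(list(T((-73,0,250))),best(T((-73,0,250)),BX[2]))
pickplace((539.9,-263.9),-52,"g")
E
```

```text
False t22.9 [ 540.6 -264.3    8. ] F [0.  0.1 0. ] w59.7
grip t23.3 [ 540.6 -264.3    8. ] F [-0.   0.4  2.5] w37.0
True t26.5 [535.3 -52.3  15.6] F [-0.6  0.9  2.2] w37.2
 t27.9 [534.8 -52.3 198.3] F [0.3 0.5 0.1] w59.9
```

View pics/g_w.png

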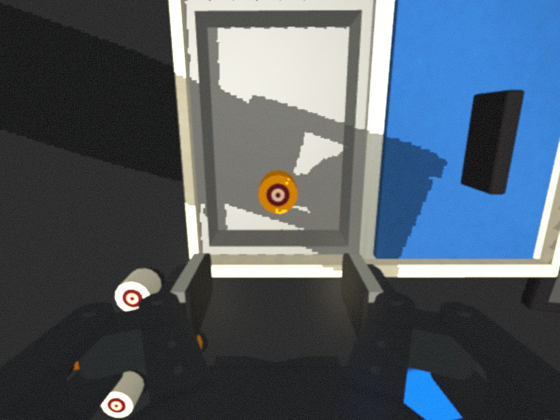

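View pics/g_m.png

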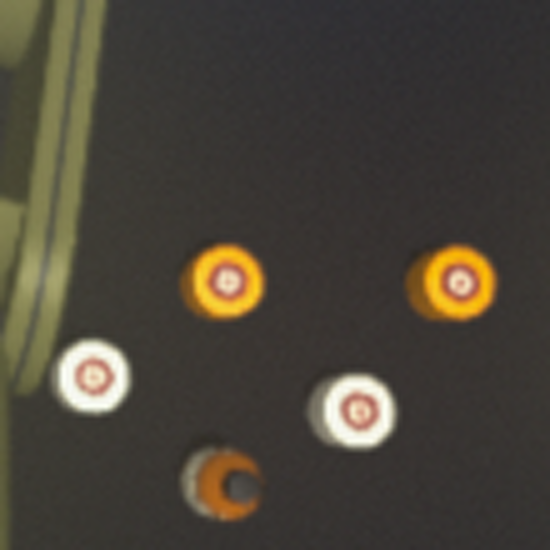

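The first mount stands upright in the chamber, and the other two are still at crop (228,283) and (460,283), so they have not moved.

Run:
```python
from h import *
pickplace((445.4,-257.4),0,"i")
```

```text
False t30.6 [ 446.  -257.9    7.9] F [ 0.4 -0.4  0.6] w60.0
grip t30.9 [ 446.  -257.9    7.9] F [-0.2  0.5  4. ] w37.0
True t34.3 [529.7  -0.7  15.5] F [-0.1 -0.5  2.3] w37.3
 t35.7 [529.2  -0.7 198.3] F [-0.1  0.5 -0.8] w59.9
```

View pics/i_w.png

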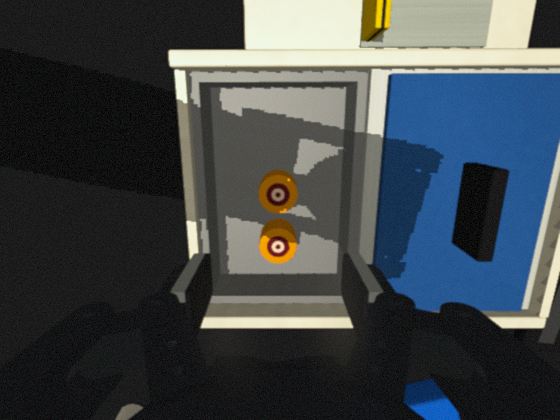

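View pics/i_t.png

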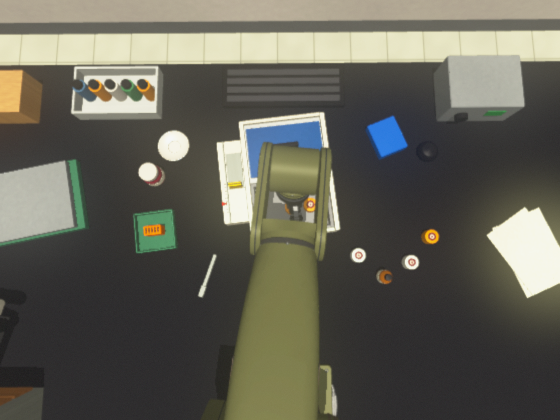

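The wrist picture shows two mounts upright at (278,193) and (278,245). The top view shows the last mount unmoved at (431,236).

Run:
```python
from h import *
pickplace((444.1,-385.1),52,"j")
P=[468,381,250]
save("j_s",arm.camera("scene"))
```

```text
False t39.0 [ 444.7 -385.7    8. ] F [-0.2 -0.2  0. ] w59.9
grip t39.3 [ 444.6 -385.6    7.9] F [-0.2  1.1  4. ] w37.3
True t43.2 [524.1  51.   15.5] F [ 0.8 -0.5  3.1] w37.2
 t44.7 [523.6  50.9 198.3] F [-0.7 -0.9 -1.1] w60.1
```

View pics/j_w.png

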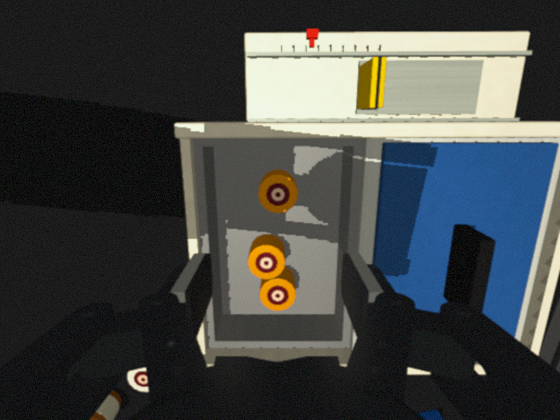

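View pics/j_t.png

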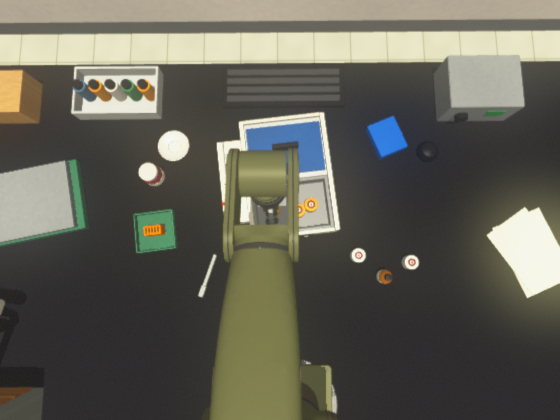

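View pics/j_s.png

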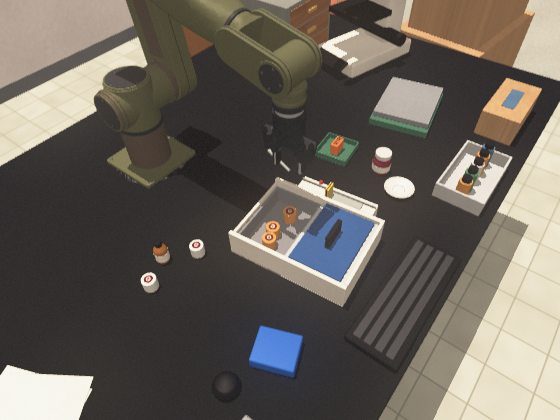

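Run:
```python
from h import *
im=arm.camera("wrist");p=arm.camera_params("wrist")
for q in [(277.5,194),(266,263),(277.5,295)]: print(inv(px2w(p,*q,42)))
crop("k",im,200,150,360,340,3.5)
```

```text
[-73.1  51.8  42. ]
[-84.6 -18.9  42. ]
[-73.  -54.7  42. ]
```

View pics/k.png

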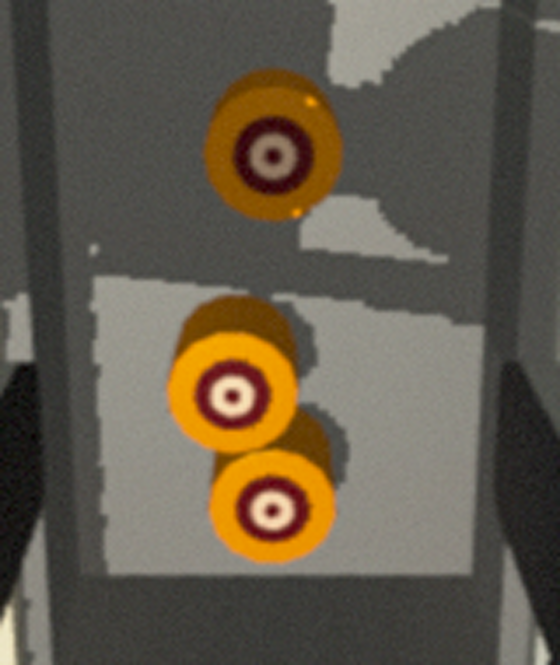

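All three mounts are upright and inside the limits. The middle one was nudged to about (-85,-19). Next I close the hatch.

Run:
```python
from h import *
y=BX[2]
P=T((81,0,180)); arm.move_pose(list(P),best(P,y))
P[2]=84; hit=arm.move_linear(list(P),feed=80,until_force=8); st(hit)
arm.gripper_to(5,60); s=st("grip"); z=s["position"][2]; print(inv(s["position"]))
P[2]=z+9; arm.move_linear(list(P),feed=40); st("lift")
Q=T((-73,0,z+9)); arm.move_linear(list(Q),feed=80); st("slid")
Q[2]=z-11.5; hit=arm.move_linear(list(Q),feed=25,until_force=6); s=st(hit); print("drop from deck",s["position"][2]-z)
save("l_w",arm.camera("wrist")); save("l_s",arm.camera("scene"))
```

```text
False t46.9 [683.8  15.8  84.9] F [ 1.5 -0.6  0.7] w59.7
grip t47.4 [683.6  15.8  84.4] F [ 1.3 -0.5  1.7] w11.3
[81.3 -0.  84.4]
lift t47.8 [683.1  15.8  93.4] F [ 0.  -1.3 -3.5] w11.1
slid t49.9 [530.5  -0.7  93.5] F [-0.   0.5 -3.7] w11.3
True t50.6 [529.9  -0.7  74.4] F [0.9 0.1 5. ] w11.2
drop from deck -10.05059062282048
```

View pics/l_w.png

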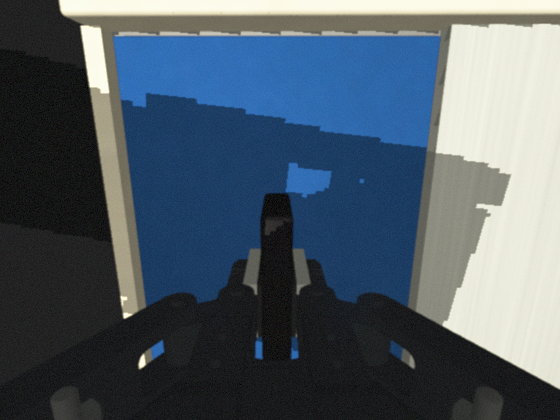

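The hatch dropped 10 mm and is seated. I release it and look at the gate and pointer.

Run:
```python
from h import *
arm.gripper_to(60); P=T((-73,0,200)); arm.move_linear(list(P),feed=150)
P=T((-40,90,260)); arm.move_pose(list(P),best(P,BX[2])); arm.wait(0.3); st()
im=arm.camera("wrist");p=arm.camera_params("wrist");save("m_w",im);crop("m_c",im,180,60,380,240,3.8)
np.save("m_p.npy",p)
for P in [(0,151,94),(-46,183,54),(0,134,94),(0,168,94)]: print(P,w2px(p,T(P)).round(1))
```

```text
t53.0 [552.8  91.4 258.8] F [0.2 0.6 0.6] w60.1
(0, 151, 94) [320.4 125.7]
(-46, 183, 54) [270.8  92.1]
(0, 134, 94) [319.7 144.5]
(0, 168, 94) [321.  106.2]
```

View pics/m_w.png

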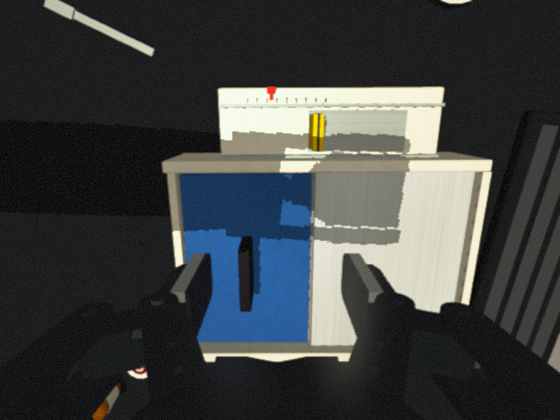

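View pics/m_c.png

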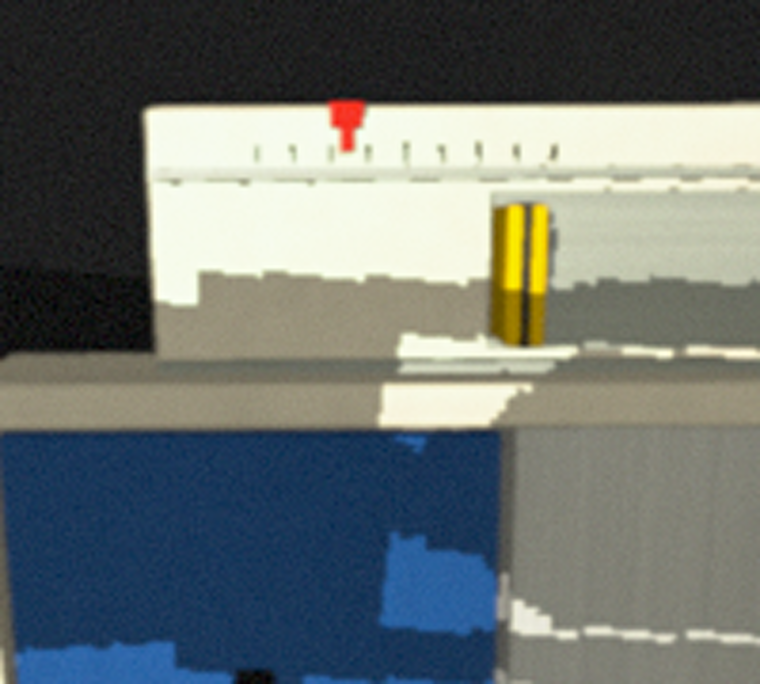

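Run:
```python
from h import *
p=np.load("m_p.npy",allow_pickle=True).item()
for q,z in [((318.3,132.2),94),((271.2,90.3),58),((271.2,98),54)]: print(inv(px2w(p,*q,z)))
# ticks at duct top z50: first tick and last tick
for u in (257,331,368,406,555): print(u,inv(px2w(p,180+u/3.8-.4,60+153/3.8-.4,50)))
```

```text
[ -1.7 145.2  94. ]
[-45.5 184.4  58. ]
[-45.6 177.4  54. ]
257 [-70.3 175.8  50. ]
331 [-50.3 175.8  50. ]
368 [-40.3 175.8  50. ]
406 [-30.  175.8  50. ]
555 [ 10.2 175.7  50. ]
```

Run:
```python
from h import *
y=BX[2]
P=T((-1.6,145,160)); arm.move_pose(list(P),best(P,y))
P[2]=62; hit=arm.move_linear(list(P),feed=80,until_force=8); st(hit)
arm.gripper_to(2,100); s=st("grip"); b=inv(s["position"]); print(b)
z=s["position"][2]
Q=T((-45.6,145,z)); arm.move_linear(list(Q),feed=30); arm.wait(0.3); s=st("pulled"); print(inv(s["position"]))
arm.gripper_to(40); s=st("rel"); print(inv(s["position"]))
Q[2]=180; arm.move_linear(list(Q),feed=150)
P=T((-46,90,260)); arm.move_pose(list(P),best(P,y)); arm.wait(0.3); st()
im=arm.camera("wrist");p=arm.camera_params("wrist");save("n_w",im);crop("n_c",im,180,60,380,240,3.8)
np.save("n_p.npy",p)
```

```text
False t55.0 [586.1 151.2  62.8] F [0.4 0.3 0.4] w59.7
grip t55.5 [585.2 151.   62.4] F [-3.5 -0.5  5.2] w8.6
[ -1.9 145.   62.4]
pulled t57.4 [544.1 146.5  62.5] F [ 8.   1.2 -4.5] w8.8
[-43.3 144.9  62.5]
rel t57.8 [541.7 146.4  62.3] F [-0.   0.2 -0.4] w40.0
[-45.7 145.   62.3]
 t59.5 [546.6  92.1 258.3] F [-0.1 -0.3 -0.4] w40.1
```

View pics/n_c.png

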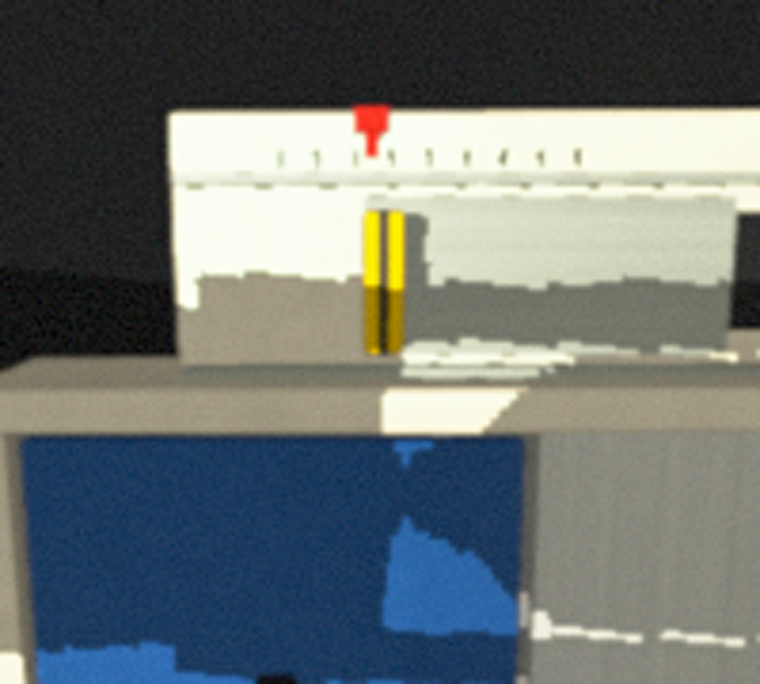

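View pics/n_w.png

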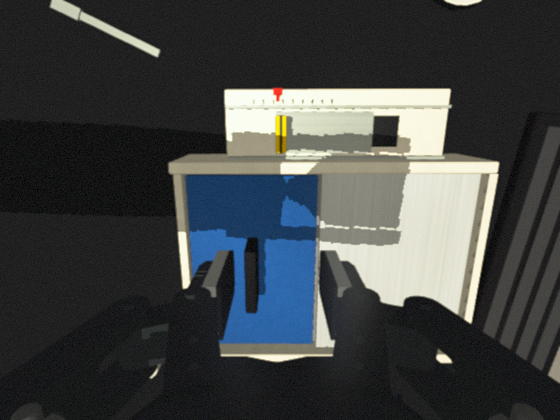

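Run:
```python
from h import *
p=np.load("n_p.npy",allow_pickle=True).item()
f=lambda u,v:(180+u/3.8-.4,60+v/3.8-.4)
print(inv(px2w(p,*f(384,282),94)),inv(px2w(p,*f(372,118),58)))
y=BX[2]
P=T((-43.3,145,160)); arm.move_pose(list(P),best(P,y))
P[2]=62; arm.move_linear(list(P),feed=80,until_force=8)
arm.gripper_to(2,100); s=st("grip"); print(inv(s["position"])); z=s["position"][2]
Q=T((-48.2,145,z)); arm.move_linear(list(Q),feed=15); arm.wait(0.3); s=st("pulled"); print(inv(s["position"]))
arm.gripper_to(40); s=st("rel")
Q[2]=180; arm.move_linear(list(Q),feed=150)
P=T((-46,90,260)); arm.move_pose(list(P),best(P,y)); arm.wait(0.3)
im=arm.camera("wrist");p=arm.camera_params("wrist");save("o_w",im);crop("o_c",im,180,60,380,240,3.8)
np.save("o_p.npy",p)
save("o_s",arm.camera("scene")); save("o_t",arm.camera("top"))
```

```text
[-42.7 145.   94. ] [-45.7 185.2  58. ]
grip t61.9 [544.2 146.6  62.7] F [-3.1 -0.5  5.3] w8.6
[-43.2 145.   62.7]
pulled t62.7 [541.2 146.3  62.8] F [ 7.7  0.9 -4.7] w8.5
[-46.2 145.   62.8]
rel t63.1 [539.  146.1  62.6] F [ 0.2 -0.6  0.5] w40.0
```

View pics/o_c.png

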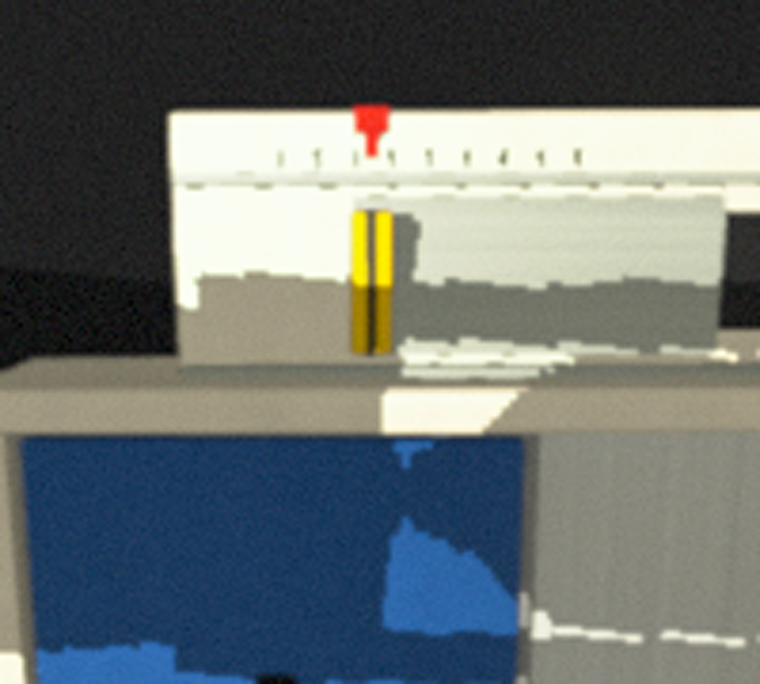

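View pics/o_s.png

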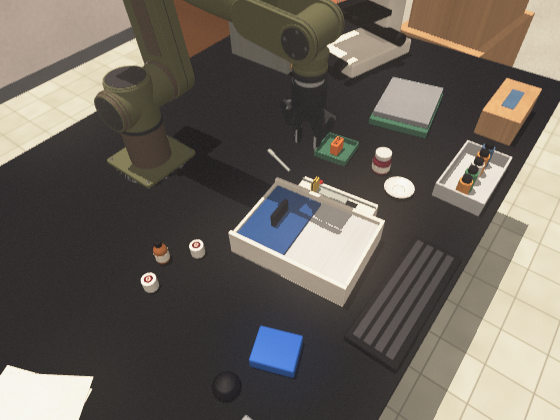

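View pics/o_t.png

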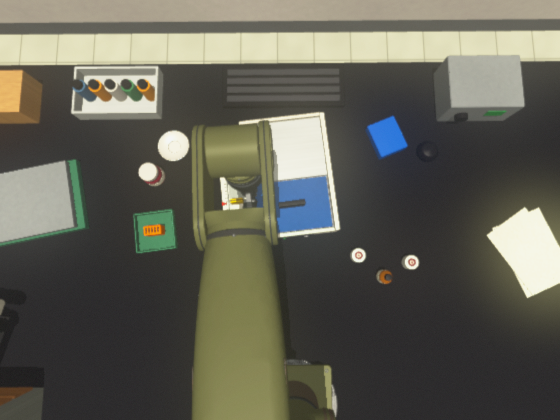

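The tab's centre line at crop (372,282) is directly in line with the pointer at (372,118). The hatch is flush, the cartridge stands in the tray, and the bystanders are where they started.

```bash
python3 -c "
from h import *
st(); print(arm.hand_in())"
```

```text
t64.9 [547.   91.9 259.3] F [-0.3 -0.4  0.2] w40.1
the job is handed in; nothing more can be done
None
```

I did every step in the required order and handed the job in at about 65 s of the 210 s allowed. The hand-in reports no verdict.

- **Hatch out:** I lifted it off its seat and slid it back onto the deck.
- **Cartridge:** it stands upright in the green tray.
- **Mounts:** three amber mounts were present, and all three are on the chamber floor. Before I closed the hatch they stood upright, stem section up, at about x −73 to −85, y +52, −19 and −55 mm in the box frame. The middle mount had moved about 22 mm inside the chamber, probably the knock the task warned of. It was still upright and within limits, so I left it. I could not check the mounts again once the hatch was on.
- **Hatch back:** it dropped 10 mm below deck height onto its seat and looks flush in the last pictures.
- **Gate:** the first pull stopped about 3 mm short because the arm gave a little, so I made a second small pull. By the arm's position the tab ended at about x −46.2 mm, against −45.7 mm measured for the pointer. The last wrist picture shows the two lines level.

The white look-alikes and the bystanders show no movement in the last pictures, though the arm hid part of the top view. The gripper was in free space and touching nothing at hand-in. No check failed at the end.

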